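# Change over the parts cases at the stock counter

## Task

The grey parts case is finished with and the red one is next: push the grey case's raised lid over so it falls shut, and flip the red case's lid up by its front lip, past upright, so it falls back and stays open by its own weight. Only push with the fingertips or the outside of the fingers: do not pinch the lids or lift or shift the cases, and leave everything else on the counter where it stands.

Things in the scene. Friction and masses are not known exactly. Their poses are not given: they have to be found in the camera images.
- red_box: Red steel parts case, open-topped box 110 (x, front to back) x 170 (y) x 75 mm high, walls 4 mm, full of fittings, about 3 kg, standing loose on the counter. Origin: centre of its underside; x points to its back (the hinge side), away from its front, z up.
- grey_box: Grey steel parts case, the same size, weight and axes as the red one. Origin: centre of its underside. The two cases may stand either way round, left or right.
- red_lid (a joint): Hinge of the red case's lid, along the case's y at the top of its back wall. 0 = shut and level, 1.57 = straight up, stop at 1.85 = leaning back open. Turns freely: the lid (about 0.16 kg) falls shut from below about 1.4 and falls back open from above about 1.6. It starts at 0 (shut).
- red_lip (a point): Middle of the front edge of the red lid, at the underside of the lid. The lid is 170 mm wide; this edge is 130 mm from the hinge and juts out 20 mm beyond the case's front wall when shut, its underside then 75.5 mm above the counter. About 0.8 N lifts it there. Axes turn with the lid: x from front edge towards hinge, z out of the lid's upper face.
- red_hinge (a point): Point on the red lid's hinge axis, at the middle of its width: 55 mm behind the case's centre, 75.5 mm above the counter. Axes turn with the lid.
- red_under: Lower plate of the red lid, bright steel, 130 (hinge to lip) x 170 x 4 mm; alone it makes the lip and the rim all round. Origin on the hinge axis, which is also point red_hinge.
- red_cover: Painted upper plate of the red lid, 112 x 154 x 4 mm, fixed on the lower plate (together 8 mm thick), 12 mm short of the lip's edge, 6 to 8 mm short of the other edges. Origin on the hinge axis.
- grey_lid (a joint): Hinge of the grey case's lid, along the case's y at the top of its back wall. 0 = shut and level, 1.57 = straight up, stop at 1.85 = leaning back open. Turns freely: the lid (about 0.16 kg) falls shut from below about 1.4 and falls back open from above about 1.6. It starts at about 1.85 (open, leaning back on its stop).
- grey_lip (a point): Middle of the front edge of the grey lid, at the underside of the lid. The lid is 170 mm wide; this edge is 130 mm from the hinge and juts out 20 mm beyond the case's front wall when shut, its underside then 75.5 mm above the counter. About 0.8 N lifts it there. Axes turn with the lid: x from front edge towards hinge, z out of the lid's upper face.
- grey_hinge (a point): Point on the grey lid's hinge axis, at the middle of its width: 55 mm behind the case's centre, 75.5 mm above the counter. Axes turn with the lid.
- grey_under: Lower plate of the grey lid, bright steel, 130 (hinge to lip) x 170 x 4 mm; alone it makes the lip and the rim all round. Origin on the hinge axis, which is also point grey_hinge.
- grey_cover: Painted upper plate of the grey lid, 112 x 154 x 4 mm, fixed on the lower plate (together 8 mm thick), 12 mm short of the lip's edge, 6 to 8 mm short of the other edges. Origin on the hinge axis.
- coupling: Brass pipe coupling, a tube 40 mm across and 32 mm high, standing between the cases. Origin: centre of underside.
- sprayer: White spray bottle with green trigger head, 74 mm across, 171 mm high, behind the cases. Origin: centre of underside.
- tin: Yellow-labelled tin can, 84 mm across, 110 mm high, left of the cases. Origin: centre of underside.
- flowerpot: Terracotta flowerpot, 100 mm across, 85 mm high, right of the cases. Origin: centre of underside.
- carton: Cardboard carton 70 x 90 x 60 mm high, right of the cases. Origin: centre of underside.
- tape: Roll of orange tape lying flat, 90 mm across, 45 mm high, left of the cases. Origin: centre of underside.
- screwdriver: Screwdriver lying on the counter at the left, near the robot. Origin: on its underside, on its length axis.
Things that resemble listed ones, but are neither listed nor needed, are in the scene too. Several things look just like the red_box: the one meant starts farthest to the robot's left. Leave any yellow look-alike of the grey_box alone.

How it is judged:
By the outcome, as a careful person would: the job done as asked, in the order asked, and still so for the second after the job is handed in, with the robot touching nothing.
It also fails if it takes over 51 s, if anything falls off the work surface, if the arm or the gripper's body presses on something with over 40 N, if the wrist force passes 120 N, or if a joint passes its speed limit or range.

## Robot

A 6-joint arm with a two-finger parallel gripper is mounted at the origin on the work surface. World frame = base frame: x ahead of the robot, y to its left, z up, the work surface at z = 0. Lengths are in m, angles in rad, forces in N, time in s.
With the tool pointing down it reaches from about 0.35 to 0.975 m from the base axis. Payload 4.9 kg.
Tool frame: the origin (TCP) lies midway between the tips of the shut fingers; the grasp point (between the pads) lies 19 mm behind it; z points along the fingers, y is the direction in which the jaws open and shut (so a half turn about z gives the same grasp; the last joint's range is limited). The gripper opens to 85 mm and grips with 20 to 120 N. Pads are 22 mm wide; open, the fingers measure 114 mm over their backs; the gripper's body (76 mm by 85 mm) begins 54 mm behind the grasp point. The pads swing forward as they close: fully open they stand 13 mm farther back than shut.
Start: joints at [-1.22, 0.053, 1.613, -0, 1.476, -0.119], TCP at [0.283, -0.557, 0.231] pointing down, gripper open.
Joint ranges: [-3.01, 3.01], [-1.01, 2.22], [0.06, 2.58], [-1.02, 4.17], [0.09, 2.62], [-3.14, 3.14]. Speed limits (rad/s): [2.57, 2.57, 3.14, 3.14, 3.14, 3.14].

## Interface

Orientations are given as a rotation vector (axis times angle).
In Python, from station import ctrl gives the robot as it stands.
- The arm moves only by the tool drive_tool, never from a script. Its argument "moves" is one flat list of numbers, 7 for each row, row after row: the turn, a rotation vector about the world's x, y, z in degrees, then the shift along the world's x, y, z in m, then the closure, from 0 (fully open) to 1 (shut). A call has exactly 5 rows; each row shifts and turns the commanded pose from where the row before left it; what a row does not reach is not made up. A row lasts 1/8 s, in which the tool goes at most 62.5 mm and 10.7 degrees, less where a joint would pass 70% of its speed; a pose out of reach is approached as far as the arm can. A call is refused whole if a number of a shift passes 0.0625 or a number of a turn 10.7, either way. A call with a gripper value outside its range is refused whole. The fingers move at their own pace and stop on an object; "newtons" is the grip in N (left out, the last holds). Time passes only in rows, so rows that do not move let the fingers close, or fill a call up. It gives the time, the measured TCP pose, the force and the opening at its end, in the units of the state.
- ctrl.get_obs(): the state, without advancing time (a new reading comes with each control period).
- ctrl.get_image(name): name is "scene" or "side" or "wrist"; returns the picture (480x640x3 uint8, red, green, blue); there is no depth.
- ctrl.get_calibration(name): a dict with "fx", "fy", "cx", "cy" (pixels), "k1" (the pictures are not rectified: a ray, as slopes to the right and down, at radius r is drawn at 1 + k1 r^2 times it, then the intrinsics apply), "rvec" (rotation vector, rad) and "tvec" (3), from world to camera coordinates, as OpenCV has them; the wrist camera has in their place "T_tool_cam" (4x4, takes a point from camera to tool coordinates, whose origin is the TCP and whose axes are the flange's). Camera axes: x right, y down, z forward; pixel columns grow to the right and rows downward; lengths in m; the calibration is good to about 2 mm. A picture is of the moment at which its call begins: read the wrist's pose just before it. get_calibration takes no time and is no camera call.
- ctrl.finish_job(): hands the job in, once; it reports no verdict.
The state is a dict: "t": time; "q": joint angles; "dq": joint speeds; "effort": joint torques, N m; "tool_pos": TCP position; "tool_rot": TCP orientation; "contact_force": force on the tool from outside, world axes, zero at the start; "wrist_torque": the same for the moment, N m; "opening": finger opening in m.
Only numpy, scipy, OpenCV 4.12 (cv2) and the standard library are available. Lean on these libraries where they do the work, as an engineer would, in place of code of your own. Each camera call takes 0.05 s, during which the arm holds its last target.

## Working session

There is one attempt and no reset: what is moved stays moved. The work goes in short steps, Python scripts to look and compute and a tool call to move; the robot and the scene stay as the last step left them, time stands still between calls to the robot, and variables do not carry over. Pictures are saved under pics/ and viewed, and the job is handed in when it is done.

Besides the shell and the picture viewer there is one more tool, called after "Request:" as name(argument=value, ...) on one line, values as JSON. drive_tool: Moves the arm, as the interface text tells. Its arguments: {"type":"object","properties":{"moves":{"type":"array","items":{"type":"number"}},"newtons":{"type":"number"}},"required":["moves"]}

```bash
mkdir -p pics; ls
python3 - <<'E'
from station import ctrl
import cv2
print(ctrl.get_obs())
for n in("scene","side"):
    im=ctrl.get_image(n); cv2.imwrite(f"pics/{n}0.png",im[:,:,::-1]); print(n,ctrl.get_calibration(n))
E
```

```text
pics
{'t': 0.0, 'q': array([-1.21998697e+00,  5.33823770e-02,  1.61433588e+00, -8.31949451e-06,
        1.47600598e+00, -1.19013094e-01]), 'dq': array([-1.63559698e-03, -8.34908701e-05, -3.80499204e-04, -6.60544885e-04,
        3.60704787e-04, -8.70021898e-04]), 'effort': array([ 2.41162852e-03, -3.93680227e+01, -3.70175314e+01,  1.39401923e-04,
        6.96379910e-03, -1.50397817e-06]), 'tool_pos': array([ 0.28272336, -0.55667665,  0.23002219]), 'tool_rot': array([-3.05325033e+00, -7.30735197e-01,  3.99842440e-04]), 'contact_force': array([ 0.19766497, -0.06537316,  0.06150236]), 'wrist_torque': array([-0.00074379, -0.00491305, -0.02960605]), 'opening': 0.08501344074832672}
scene {'fx': 491.9703224520483, 'fy': 491.9703224520483, 'cx': 316.25213964847796, 'cy': 236.54194991903236, 'k1': -0.038151107772421054, 'rvec': array([ 1.62340537,  1.88319824, -0.79987817]), 'tvec': array([ 0.10016924, -0.3026498 ,  1.86793771])}
side {'fx': 544.8637246540056, 'fy': 544.8637246540056, 'cx': 323.8392217135241, 'cy': 238.0143766108582, 'k1': 0.00038153386862035217, 'rvec': array([ 0.90128434, -2.45174054,  1.18057991]), 'tvec': array([0.36100351, 0.29531793, 1.26990708])}
```

View pics/scene0.png

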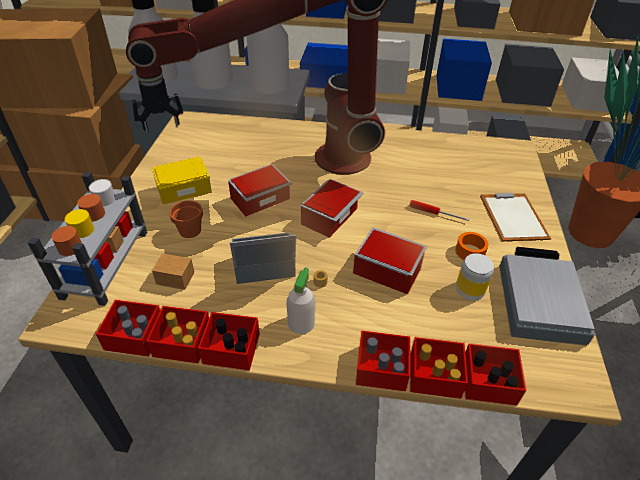

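View pics/side0.png

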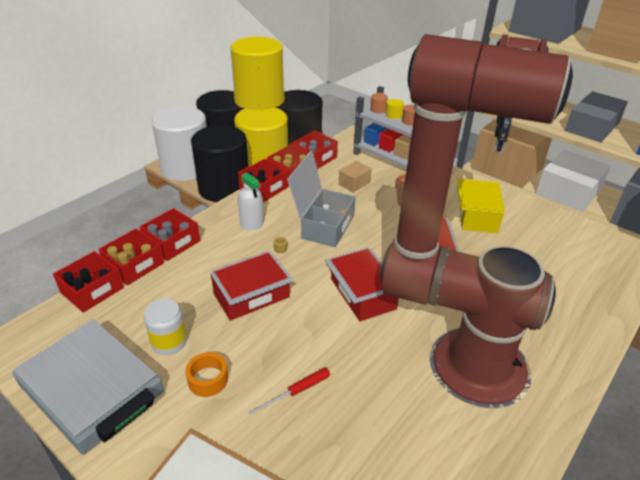

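```bash
cat > h.py <<'E'
import numpy as np, cv2
from scipy.spatial.transform import Rotation as R
def cal(n):
    from station import ctrl
    return ctrl.get_calibration(n)
def ray(c,uv):
    p=np.array([(uv[0]-c['cx'])/c['fx'],(uv[1]-c['cy'])/c['fy']]);s=p.copy()
    for _ in range(20): s=p/(1+c['k1']*(s@s))
    M=R.from_rotvec(c['rvec']).as_matrix()
    return -M.T@c['tvec'], M.T@np.r_[s,1]
def onz(c,uv,z):
    o,d=ray(c,uv); return o+d*(z-o[2])/d[2]
def proj(c,P):
    M=R.from_rotvec(c['rvec']).as_matrix(); q=M@np.array(P)+c['tvec']; s=q[:2]/q[2]; s=s*(1+c['k1']*(s@s))
    return s*c['fx']+[c['cx'],c['cy']]
E
python3 - <<'E'
import cv2
a=cv2.imread('pics/scene0.png'); b=cv2.imread('pics/side0.png')
cv2.imwrite('pics/z1.png',cv2.resize(a[215:305,220:440],(792,324),interpolation=cv2.INTER_CUBIC)) # 3.6x
cv2.imwrite('pics/z2.png',cv2.resize(b[140:330,195:395],(600,570),interpolation=cv2.INTER_CUBIC)) # 3x
E
```

```text
(no output)
```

View pics/z1.png

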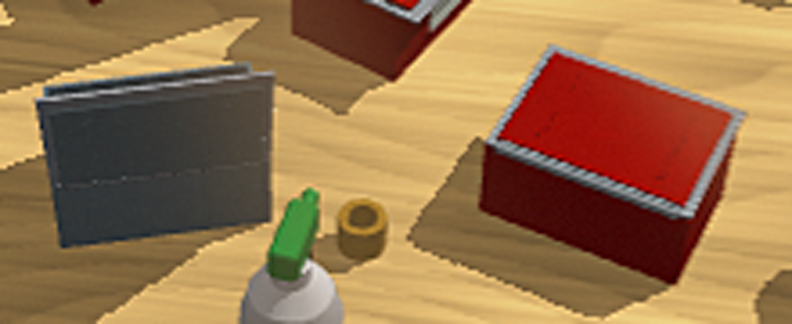

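View pics/z2.png

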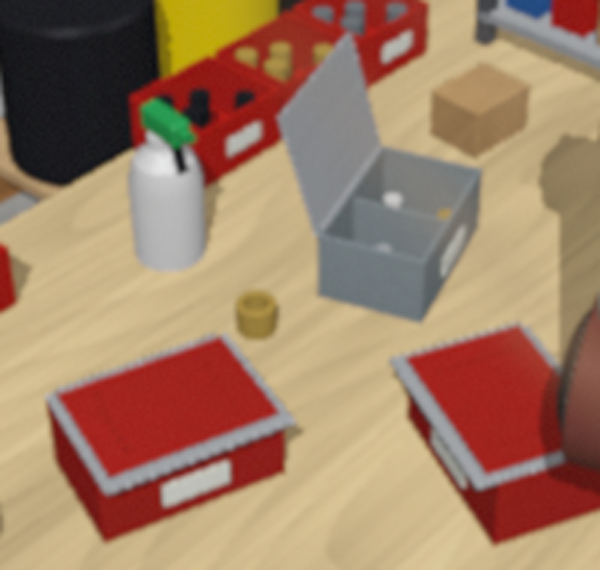

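Run:
```python
from h import *
A=cal('scene');B=cal('side')
a=lambda u,v:(220+u/3.6,215+v/3.6)
b=lambda u,v:(195+u/3,140+v/3)
def quad(c,f,pts,z):
    P=[onz(c,f(*p),z) for p in pts]
    for p in P: print(p.round(4),end=' ')
    print([round(float(np.linalg.norm(P[i]-P[i-1])),4) for i in range(len(P))], np.mean(P,0).round(4))
    return P
print('red: scene lipL.. ');quad(A,a,[(552,46),(745,113),(693,214),(487,145)],.0795)
quad(B,b,[(292,420),(110,490),(52,400),(222,338)],.0795)
print('grey bottom'); quad(A,a,[(62,246),(270,222)],0)
print('grey hinge line'); quad(A,a,[(57,187),(270,163)],.0755)
print('side grey top of walls');quad(B,b,[(480,172),(430,240),(319,233),(380,150)],.075)
print('side grey bottom');quad(B,b,[(319,295),(421,320)],0)
def tri(p,q):
    o1,d1=ray(A,a(*p));o2,d2=ray(B,b(*q))
    s=np.linalg.lstsq(np.c_[d1,-d2],o2-o1,rcond=None)[0]
    x,y=o1+s[0]*d1,o2+s[1]*d2
    print('tri',((x+y)/2).round(4),np.linalg.norm(x-y).round(4))
tri((40,100),(349,36));tri((272,73),(281,117))
tri((62,187),(380,150));tri((270,163),(319,233))
tri((693,214),(52,400));tri((745,113),(110,490));tri((552,46),(292,420));tri((487,145),(222,338))
print(onz(A,a(362,245),0),onz(B,b(257,325),0))
```

```text
red: scene lipL.. 
[0.4701 0.1375 0.0795] [0.5256 0.2945 0.0795] [0.6411 0.2537 0.0795] [0.5924 0.0942 0.0795] [0.1297, 0.1665, 0.1225, 0.1667] [0.5573 0.195  0.0795]
[0.4624 0.1348 0.0795] [0.5168 0.289  0.0795] [0.6309 0.2493 0.0795] [0.5796 0.0978 0.0795] [0.1229, 0.1635, 0.1208, 0.16] [0.5474 0.1927 0.0795]
grey bottom
[ 0.6774 -0.2313  0.    ] [ 0.6271 -0.0727  0.    ] [0.1664, 0.1664] [ 0.6523 -0.152   0.    ]
grey hinge line
[ 0.6831 -0.2258  0.0755] [ 0.6334 -0.07    0.0755] [0.1636, 0.1636] [ 0.6582 -0.1479  0.0755]
side grey top of walls
[ 0.5679 -0.2636  0.075 ] [ 0.5347 -0.1406  0.075 ] [ 0.6219 -0.0786  0.075 ] [ 0.6693 -0.2267  0.075 ] [0.108, 0.1274, 0.107, 0.1555] [ 0.5985 -0.1774  0.075 ]
side grey bottom
[ 0.6206 -0.0767  0.    ] [ 0.5204 -0.1133  0.    ] [0.1067, 0.1067] [ 0.5705 -0.095   0.    ]
tri [ 0.7087 -0.2199  0.1954] 0.0038
tri [ 0.6575 -0.0638  0.197 ] 0.0053
tri [ 0.6739 -0.2278  0.0694] 0.0076
tri [ 0.6249 -0.0756  0.0711] 0.0107
tri [0.6351 0.2509 0.0756] 0.0078
tri [0.5199 0.2915 0.0766] 0.0082
tri [0.4648 0.1354 0.0765] 0.0051
tri [0.5852 0.0934 0.0729] 0.0016
[0.6400937 0.0038584 0.       ] [ 0.63503994 -0.00272829  0.        ]
```

Run:
```python
from h import *
A=cal('scene');B=cal('side')
print('spray scene',onz(A,(301,326),0),onz(B,(251,222),0))
print('nozzle',onz(A,(303,270),.171),onz(B,(250,180),.171))
for uv in [(302,205),(327,183),(363,190),(335,215)]: print('red2',onz(A,uv,.0795))
for uv in [(230,187),(285,166)]: print('red3',onz(A,uv,.0795))
from scipy.spatial.transform import Rotation as R
from station import ctrl
print(R.from_rotvec(ctrl.get_obs()['tool_rot']).as_matrix().round(3)); print(ctrl.get_calibration('wrist')['T_tool_cam'])
```

```text
spray scene [ 0.79655804 -0.02665198  0.        ] [ 0.78959065 -0.03417473  0.        ]
nozzle [ 0.75274852 -0.02695181  0.171     ] [ 0.76387821 -0.01993138  0.171     ]
red2 [ 0.39889547 -0.08921824  0.0795    ]
red2 [ 0.27483576 -0.02648742  0.0795    ]
red2 [0.2935208  0.09354553 0.0795    ]
red2 [0.43025326 0.01811417 0.0795    ]
red3 [ 0.34491776 -0.33560089  0.0795    ]
red3 [ 0.20221816 -0.18102472  0.0795    ]
[[ 0.892  0.453 -0.001]
 [ 0.453 -0.892  0.002]
 [ 0.    -0.002 -1.   ]]
[[ 7.42598630e-05 -9.51473941e-01 -3.07729319e-01  7.90422508e-02]
 [ 9.99999990e-01  3.38318901e-05  1.36710082e-04  1.03653779e-04]
 [-1.19665016e-04 -3.07729326e-01  9.51473934e-01 -1.43594524e-01]
 [ 0.00000000e+00  0.00000000e+00  0.00000000e+00  1.00000000e+00]]
```

Request:
drive_tool(moves=[0, 0, 0, 0.01, 0.01, 0.05, 1, 0, 0, 0, 0.02, 0.02, 0.05, 1, 0, 0, 0, 0.04, 0.035, 0.01, 1, 0, 0, 0, 0.04, 0.038, 0, 1, 0, 0, 0, 0.04, 0.038, 0, 1], newtons=40)

```text
t: 0.72
tool_pos: [0.4339, -0.415, 0.341]
tool_rot: [-3.055, -0.73, 0.0]
contact_force: [0.3, 0.4, 0.0]
opening: 0.0
```

Request:
drive_tool(moves=[0, 0, 0, 0.04, 0.038, 0, 1, 0, 0, 0, 0.04, 0.038, 0, 1, 0, 0, 0, 0.04, 0.038, 0, 1, 0, 0, 0, 0.04, 0.038, 0, 1, 0, 0, 0, 0.04, 0.038, 0, 1])

```text
t: 1.35
tool_pos: [0.6339, -0.2248, 0.3406]
tool_rot: [-3.055, -0.731, 0.001]
contact_force: [-0.3, -0.3, 0.4]
opening: -0.0003
```

Request:
drive_tool(moves=[0, 0, 0, 0.03, 0.028, 0, 1, 0, 0, 0, 0.03, 0.028, 0, 1, 0, 0, 0, 0.03, 0.028, 0, 1, 0, 0, 0, 0.005, 0, 0, 1, 0, 0, 0, 0, 0, 0, 1])

```text
t: 1.98
tool_pos: [0.7278, -0.1425, 0.3404]
tool_rot: [-3.055, -0.731, 0.002]
contact_force: [-0.4, -0.8, -0.1]
opening: -0.0
```

Run:
```python
from station import ctrl
import cv2, numpy as np
print(ctrl.get_obs()['tool_pos'],ctrl.get_obs()['q'])
a=ctrl.get_image('scene');b=ctrl.get_image('wrist')
cv2.imwrite('pics/a1.png',np.hstack([cv2.resize(a[150:350,180:380],(400,400)),cv2.resize(b,(400,400))])[:,:,::-1])
```

```text
[ 0.72776464 -0.14252896  0.34037936] [-2.93442671e-01  2.88964273e-01  1.16968272e+00 -4.71248137e-04
  1.68438979e+00  8.07416181e-01]
```

View pics/a1.png

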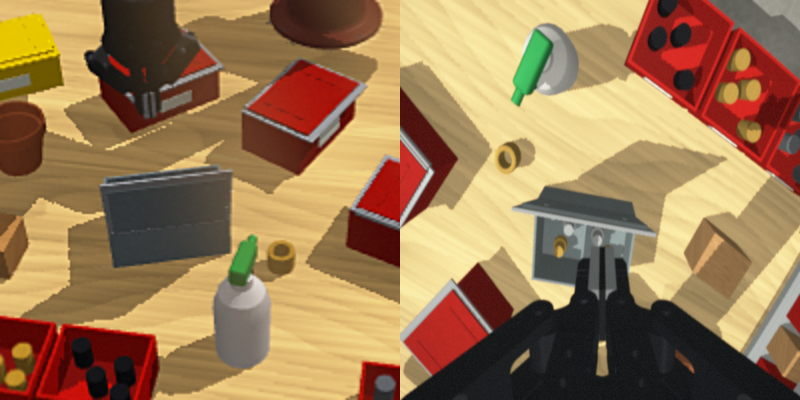

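```bash
cat >> h.py <<'E'
def wcal(obs):
    from station import ctrl
    c=dict(ctrl.get_calibration('wrist'))
    T=np.eye(4);T[:3,:3]=R.from_rotvec(obs['tool_rot']).as_matrix();T[:3,3]=obs['tool_pos']
    W=np.linalg.inv(T@c['T_tool_cam']); c['rvec']=R.from_matrix(W[:3,:3]).as_rotvec(); c['tvec']=W[:3,3]; return c
E
python3 - <<'E'
from h import *
from station import ctrl
c=wcal(ctrl.get_obs())
f=lambda x,y:((x-400)*1.6,y*1.2)
for p in [(513,210),(655,237)]: print('top',onz(c,f(*p),.2))
for p in [(545,187),(628,190)]: print('hinge?',onz(c,f(*p),.0755))
print('tip',proj(c,ctrl.get_obs()['tool_pos'])/[1.6,1.2]+[400,0])
E
```

```text
top [ 0.65780754 -0.06305283  0.2       ]
top [ 0.70996664 -0.22241999  0.2       ]
hinge? [ 0.64831973 -0.07977126  0.0755    ]
hinge? [ 0.70569297 -0.20157907  0.0755    ]
tip [601.7938048  263.78503288]
```

Request:
drive_tool(moves=[0, 0, 0, 0.01, 0, -0.04, 1, 0, 0, 0, 0, 0, -0.05, 1, 0, 0, 0, 0, 0, -0.05, 1, 0, 0, 0, 0, 0, -0.03, 1, 0, 0, 0, 0, 0, -0.01, 1])

```text
t: 2.7
tool_pos: [0.7359, -0.1429, 0.1583]
tool_rot: [-3.054, -0.728, 0.006]
contact_force: [0.2, -1.4, -0.1]
opening: -0.0002
```

Request:
drive_tool(moves=[0, 0, 0, -0.01, -0.003, 0, 1, 0, 0, 0, -0.01, -0.003, 0, 1, 0, 0, 0, -0.015, -0.005, 0, 1, 0, 0, 0, -0.015, -0.005, 0, 1, 0, 0, 0, -0.015, -0.005, 0, 1])

```text
t: 3.32
tool_pos: [0.6724, -0.1639, 0.1628]
tool_rot: [3.054, 0.731, 0.003]
contact_force: [1.0, -0.2, -0.0]
opening: 0.0001
```

Run:
```python
from station import ctrl
import cv2, numpy as np
b=ctrl.get_image('side');a=ctrl.get_image('scene')
cv2.imwrite('pics/a2.png',np.hstack([cv2.resize(a[150:350,180:380],(400,400)),cv2.resize(b[120:320,200:400],(400,400))])[:,:,::-1])
```

```text
(no output)
```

View pics/a2.png

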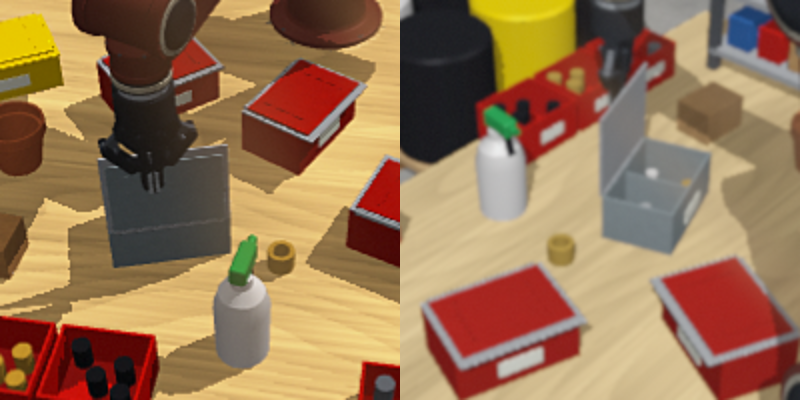

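Request:
drive_tool(moves=[0, 0, 0, -0.015, -0.005, 0, 1, 0, 0, 0, -0.015, -0.005, 0, 1, 0, 0, 0, -0.015, -0.005, 0, 1, 0, 0, 0, -0.01, -0.003, 0, 1, 0, 0, 0, 0, 0, 0, 1])

```text
t: 4.05
tool_pos: [0.6173, -0.1816, 0.1614]
tool_rot: [3.056, 0.73, 0.0]
contact_force: [-0.1, 0.4, -0.8]
opening: 0.0003
```

Run:
```python
from station import ctrl
import cv2, numpy as np
b=ctrl.get_image('side');a=ctrl.get_image('scene')
cv2.imwrite('pics/a3.png',np.hstack([cv2.resize(a[150:350,180:380],(400,400)),cv2.resize(b[120:320,200:400],(400,400))])[:,:,::-1])
```

```text
(no output)
```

View pics/a3.png

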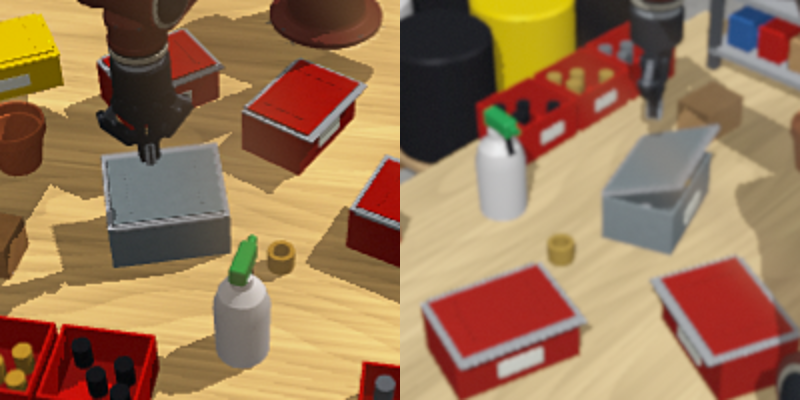

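Request:
drive_tool(moves=[0, 0, 0, 0, 0, 0.05, 1, 0, 0, 0, 0, 0.02, 0.05, 1, 0, 0, -9, -0.02, 0.04, 0.03, 1, 0, 0, -9, -0.02, 0.05, 0.01, 1, 0, 0, -9, -0.02, 0.05, 0, 1])

```text
t: 4.78
tool_pos: [0.5583, -0.0199, 0.3034]
tool_rot: [3.141, -0.011, 0.006]
contact_force: [0.6, -0.2, 0.3]
opening: -0.0001
```

Request:
drive_tool(moves=[0, 0, -9, -0.02, 0.05, 0, 1, 0, 0, -9, -0.02, 0.05, 0, 1, 0, 0, 0, -0.02, 0.05, 0, 1, 0, 0, 0, -0.02, 0.05, 0, 1, 0, 0, 0, -0.02, 0.04, 0, 1])

```text
t: 5.4
tool_pos: [0.4572, 0.2208, 0.3016]
tool_rot: [-3.102, 0.492, -0.001]
contact_force: [0.7, 1.0, -1.0]
opening: -0.0001
```

Run:
```python
from station import ctrl
import cv2, numpy as np
o=ctrl.get_obs();print(o['tool_pos'],o['tool_rot'],o['q'])
b=ctrl.get_image('wrist');a=ctrl.get_image('scene')
cv2.imwrite('pics/w4.png',b[:,:,::-1]);cv2.imwrite('pics/s4.png',a[:,:,::-1])
```

```text
[0.45720092 0.22083883 0.3016194 ] [-3.10228653e+00  4.91539960e-01 -9.66854524e-04] [ 3.03162037e-01 -2.64581626e-01  1.79082771e+00  2.70130180e-04
  1.61452561e+00  2.18824655e+00]
```

View pics/w4.png

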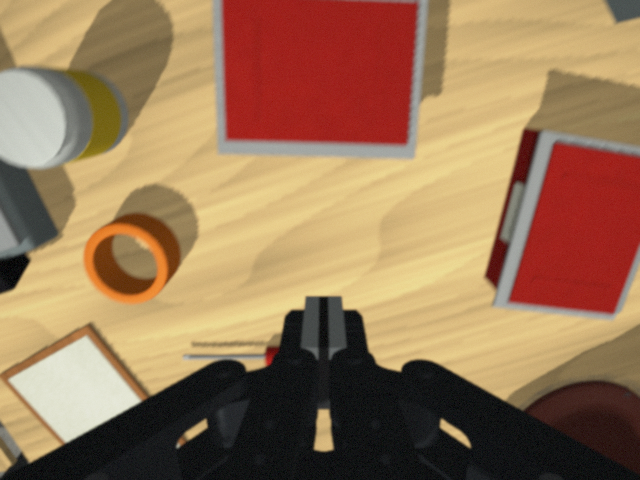

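View pics/s4.png

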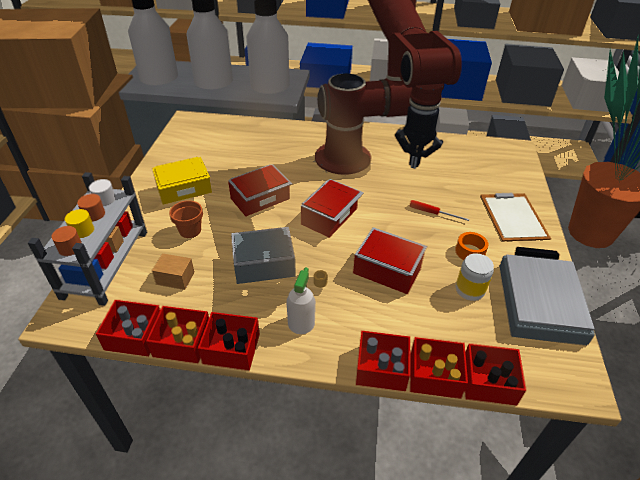

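Run:
```python
from h import *
from station import ctrl
o=ctrl.get_obs();c=wcal(o)
P=[onz(c,p,.0795) for p in [(219,154),(414,157)]];print(P,np.linalg.norm(P[0]-P[1]),np.mean(P,0))
x=R.from_rotvec(o['tool_rot']).as_matrix()[:,0];print(np.degrees(np.arctan2(x[1],x[0])))
m=np.mean(P,0);print('tip to lip fwd',(m-o['tool_pos'])@[.944,-.333,0],(m-o['tool_pos'])@[.333,.944,0])
```

```text
[array([0.51677567, 0.29747925, 0.0795    ]), array([0.46300748, 0.13801302, 0.0795    ])] 0.16828694984806536 [0.48989158 0.21774613 0.0795    ]
-17.744484500058515
tip to lip fwd 0.0330265451627166 0.0070382318926733335
```

Request:
drive_tool(moves=[-2.8, -8.6, 0, -0.006, 0.004, -0.01, 1, -2.8, -8.6, 0, -0.006, 0.004, -0.01, 1, -2.8, -8.6, 0, -0.006, 0.004, -0.01, 1, -2.8, -8.6, 0, -0.006, 0.004, -0.01, 1, -2.8, -8.6, 0, -0.006, 0.004, -0.01, 1])

```text
t: 6.12
tool_pos: [0.4283, 0.2388, 0.2523]
tool_rot: [2.756, -0.44, 1.159]
contact_force: [0.4, -0.7, -0.1]
opening: -0.0001
```

Run:
```python
from h import *
from station import ctrl
o=ctrl.get_obs();print(o['tool_pos'],o['q']);print(R.from_rotvec(o['tool_rot']).as_matrix().round(3))
```

```text
[0.42830846 0.23876442 0.25231812] [ 0.70488125 -0.54687776  2.21461259 -0.74398793  1.1137342   2.80798588]
[[ 0.665 -0.31   0.68 ]
 [-0.219 -0.951 -0.22 ]
 [ 0.714 -0.003 -0.7  ]]
```

Request:
drive_tool(moves=[0, 0, 0, 0, 0, -0.04, 1, 0, 0, 0, 0, 0, -0.05, 1, 0, 0, 0, 0, 0, -0.05, 1, 0, 0, 0, 0, 0, -0.04, 1, 0, 0, 0, 0, 0, -0.02, 1])

```text
t: 6.75
tool_pos: [0.4297, 0.229, 0.0602]
tool_rot: [2.775, -0.421, 1.118]
contact_force: [-0.9, 0.1, 0.5]
opening: -0.0004
```

Run:
```python
from h import *
from station import ctrl
o=ctrl.get_obs();print(o['tool_pos'],o['q']);print(R.from_rotvec(o['tool_rot']).as_matrix().round(3))
b=ctrl.get_image('wrist');a=ctrl.get_image('side')
cv2.imwrite('pics/w5.png',np.hstack([cv2.resize(b,(400,300)),cv2.resize(a[170:320,180:380],(400,300))])[:,:,::-1])
```

```text
[0.42972402 0.22901284 0.06017251] [ 0.66921243 -0.25656115  2.3535091  -0.93166219  0.80157154  3.13402423]
[[ 0.688 -0.299  0.661]
 [-0.211 -0.954 -0.213]
 [ 0.694  0.007 -0.72 ]]
```

View pics/w5.png

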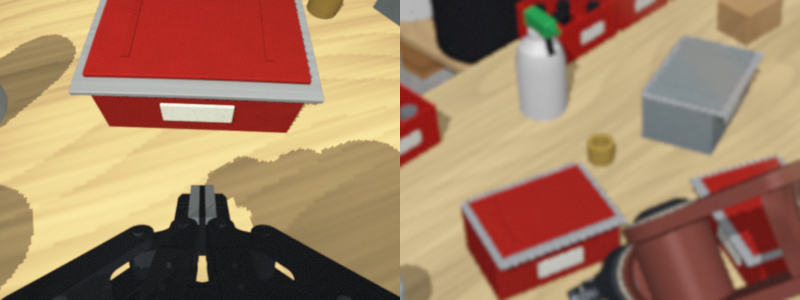

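Request:
drive_tool(moves=[0, 0, 10, 0, 0, -0.002, 1, 0, 0, 10, 0, 0, -0.002, 1, 0, 0, 0, 0.01, -0.006, 0, 1, 0, 0, 0, 0.01, -0.004, 0, 1, 0, 0, 0, 0, 0, 0, 1])

```text
t: 7.48
tool_pos: [0.4518, 0.2205, 0.0596]
tool_rot: [-2.91, -0.027, -1.173]
contact_force: [-0.5, -0.1, 0.1]
opening: 0.0003
```

Run:
```python
from h import *
from station import ctrl
o=ctrl.get_obs();print(o['tool_pos'],o['q']);print(R.from_rotvec(o['tool_rot']).as_matrix().round(3))
m=np.array([.4915,.2165,.0755]);print('tip to lip fwd',(m-o['tool_pos'])@[.944,-.333,0],(m-o['tool_pos'])@[.333,.944,0])
b=ctrl.get_image('wrist');cv2.imwrite('pics/w6.png',b[:,:,::-1])
```

```text
[0.45179316 0.22050302 0.05962103] [ 0.47903062 -0.39666357  2.45509657 -0.73136702  0.48334871  2.58468271]
[[ 0.72   0.018  0.693]
 [ 0.014 -1.     0.01 ]
 [ 0.694  0.003 -0.72 ]]
tip to lip fwd 0.038816260444596996 0.009443530938354547
```

View pics/w6.png

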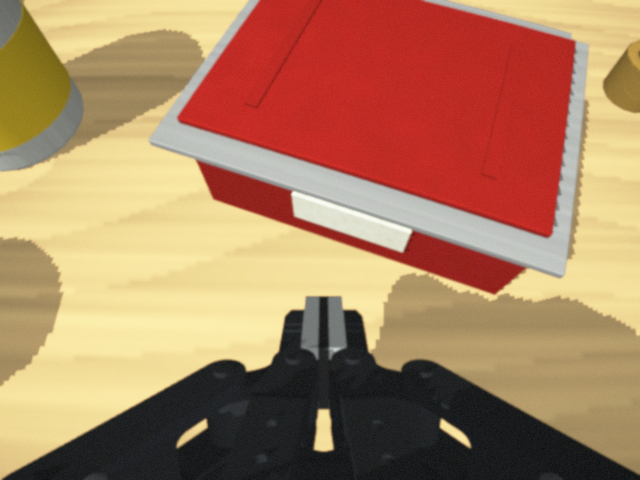

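Request:
drive_tool(moves=[0, 0, 0, 0.012, 0, -0.004, 1, 0, 0, 0, 0.01, 0, -0.002, 1, 0, 0, 0, 0.01, 0, 0, 1, 0, 0, 0, 0.008, 0, 0, 1, 0, 0, 0, 0, 0, 0, 1])

```text
t: 8.15
tool_pos: [0.4908, 0.2203, 0.0526]
tool_rot: [-2.91, -0.03, -1.171]
contact_force: [0.1, -0.2, -0.4]
opening: -0.0002
```

Run:
```python
from h import *
from station import ctrl
o=ctrl.get_obs();print(o['tool_pos'],o['q'],o['contact_force'])
m=np.array([.4915,.2165,.0755]);print('tip to lip fwd',(m-o['tool_pos'])@[.944,-.333,0],(m-o['tool_pos'])@[.333,.944,0])
b=ctrl.get_image('wrist');a=ctrl.get_image('side');cv2.imwrite('pics/w7.png',np.hstack([cv2.resize(b[150:400,200:500],(400,333)),cv2.resize(a[200:320,195:339],(400,333))])[:,:,::-1])
```

```text
[0.49077433 0.22030495 0.05259947] [ 0.42828846 -0.27110042  2.37979733 -0.7565996   0.41649092  2.58411165] [ 0.14403911 -0.24627839 -0.36349797]
tip to lip fwd 0.0019520789897667548 -0.0033502230972670085
```

View pics/w7.png

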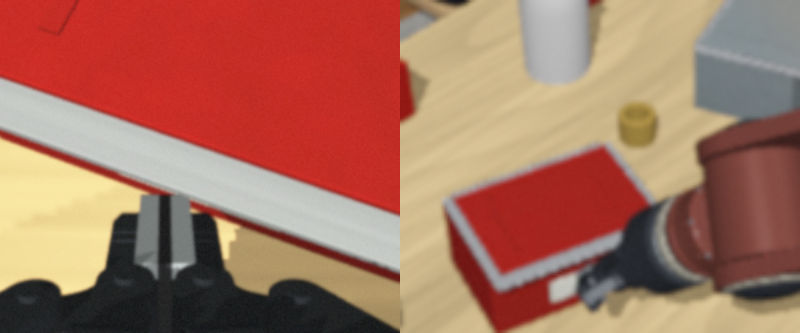

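Request:
drive_tool(moves=[0, 0, 0, 0.006, -0.002, 0, 1, 0, 0, 0, 0, 0, 0.008, 1, 0, 0, 0, 0, 0, 0.01, 1, 0, 0, 0, 0.002, -0.001, 0.01, 1, 0, 0, 0, 0.002, -0.001, 0.01, 1])

```text
t: 8.88
tool_pos: [0.4997, 0.2164, 0.0907]
tool_rot: [-2.91, -0.031, -1.17]
contact_force: [-0.3, 1.4, -0.6]
opening: -0.0003
```

Run:
```python
from h import *
from station import ctrl
o=ctrl.get_obs();print(o['tool_pos'],o['q'],o['contact_force'])
m=np.array([.4915,.2165,.0755]);print('tip to lip fwd',(m-o['tool_pos'])@[.944,-.333,0],(m-o['tool_pos'])@[.333,.944,0])
b=ctrl.get_image('wrist');a=ctrl.get_image('side');cv2.imwrite('pics/w8.png',np.hstack([cv2.resize(b,(400,333)),cv2.resize(a[200:320,195:339],(400,333))])[:,:,::-1])
```

```text
[0.49972272 0.21639096 0.09067984] [ 0.4077459  -0.34770501  2.3587912  -0.60671951  0.4808419   2.40726772] [-0.33527919  1.44554238 -0.63118117]
tip to lip fwd -0.007798556921028903 -0.00263523155108897
```

View pics/w8.png

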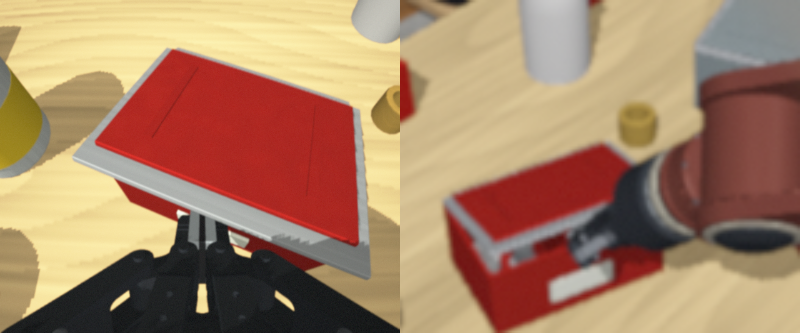

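Request:
drive_tool(moves=[0, 0, 0, 0.007, -0.002, 0.017, 1, 0, 0, 0, 0.007, -0.002, 0.017, 1, 0, 0, 0, 0.014, -0.005, 0.012, 1, 0, 0, 0, 0.016, -0.006, 0.01, 1, 0, 0, 0, 0.016, -0.006, 0.008, 1])

```text
t: 9.6
tool_pos: [0.5604, 0.1952, 0.1547]
tool_rot: [-2.91, -0.031, -1.171]
contact_force: [-1.7, 1.0, 0.5]
opening: 0.0
```

Run:
```python
from h import *
from station import ctrl
o=ctrl.get_obs();print(o['tool_pos'],o['q'],o['contact_force'])
m=np.array([.4915,.2165,.0755]);print('tip to lip fwd',(m-o['tool_pos'])@[.944,-.333,0],(m-o['tool_pos'])@[.333,.944,0])
b=ctrl.get_image('wrist');a=ctrl.get_image('side');cv2.imwrite('pics/w9.png',np.hstack([cv2.resize(b,(400,333)),cv2.resize(a[160:320,195:387],(400,333))])[:,:,::-1])
```

```text
[0.56040993 0.1951673  0.15468211] [ 0.30196061 -0.33628384  2.22990269 -0.39106902  0.53725866  2.11528761] [-1.65949726  0.99837134  0.504116  ]
tip to lip fwd -0.07215476402310182 -0.00280893860996098
```

View pics/w9.png

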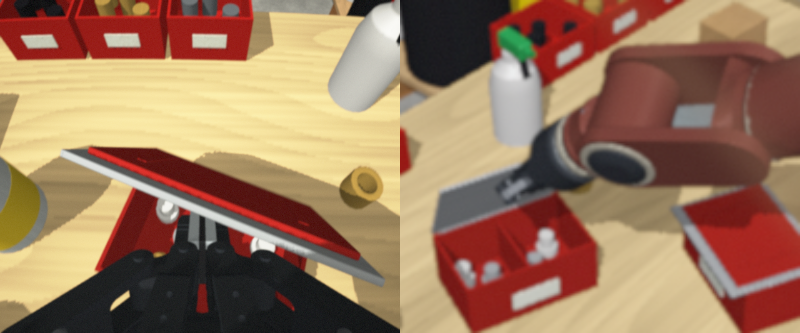

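Request:
drive_tool(moves=[0, 0, 0, 0.013, -0.005, 0.002, 1, 0, 0, 0, 0.013, -0.005, 0, 1, 0, 0, 0, 0.013, -0.005, 0, 1, 0, 0, 0, 0.012, -0.004, 0, 1, 0, 0, 0, 0.01, -0.003, 0, 1])

```text
t: 10.32
tool_pos: [0.6219, 0.1728, 0.1561]
tool_rot: [-2.911, -0.03, -1.171]
contact_force: [0.7, -0.7, 0.5]
opening: -0.0
```

Run:
```python
from h import *
from station import ctrl
o=ctrl.get_obs();print(o['tool_pos'],o['q'],o['contact_force'])
m=np.array([.4915,.2165,.0755]);print('tip to lip fwd',(m-o['tool_pos'])@[.944,-.333,0],(m-o['tool_pos'])@[.333,.944,0])
b=ctrl.get_image('wrist');a=ctrl.get_image('side');cv2.imwrite('pics/w10.png',np.hstack([cv2.resize(b,(400,333)),cv2.resize(a[160:320,195:387],(400,333))])[:,:,::-1])
```

```text
[0.62194679 0.17284718 0.15611635] [ 0.21563965 -0.20280394  2.12146317 -0.29845537  0.48664985  1.9765291 ] [ 0.68662612 -0.71020473  0.50757135]
tip to lip fwd -0.13767816130380703 -0.002230514625720324
```

View pics/w10.png

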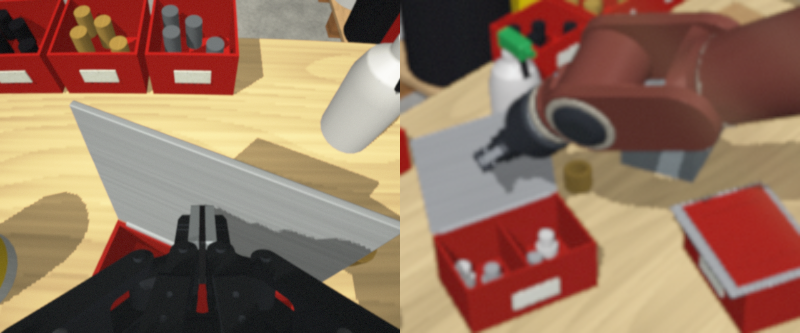

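Request:
drive_tool(moves=[0, 0, 0, -0.015, 0.005, 0.005, 1, 0, 0, 0, -0.03, 0.01, 0.01, 1, 0, 0, 0, -0.03, 0.01, 0.03, 1, 0, 0, 0, -0.03, 0.01, 0.03, 1, 0, 0, 0, -0.02, 0.01, 0.04, 1])

```text
t: 11.05
tool_pos: [0.4942, 0.2184, 0.2708]
tool_rot: [-2.912, -0.031, -1.168]
contact_force: [0.9, 0.3, 0.0]
opening: -0.0005
```

Request:
drive_tool(moves=[0, 0, 0, -0.02, 0.01, 0.04, 1, 0, 0, 0, -0.02, 0.01, 0.04, 1, 0, 0, 0, -0.02, 0, 0.03, 1, 0, 0, 0, 0, 0, 0, 1, 0, 0, 0, 0, 0, 0, 1])

```text
t: 11.68
tool_pos: [0.4359, 0.2382, 0.3798]
tool_rot: [-2.912, -0.031, -1.169]
contact_force: [0.3, -0.6, -0.6]
opening: -0.0001
```

Run:
```python
from h import *
from station import ctrl
o=ctrl.get_obs();print(o['tool_pos'],o['contact_force'])
b=ctrl.get_image('scene');a=ctrl.get_image('side')
cv2.imwrite('pics/f1.png',b[:,:,::-1]);cv2.imwrite('pics/f2.png',a[:,:,::-1])
```

```text
[0.4359456  0.23819519 0.37977386] [ 0.28390725 -0.60785766 -0.60993347]
```

View pics/f1.png

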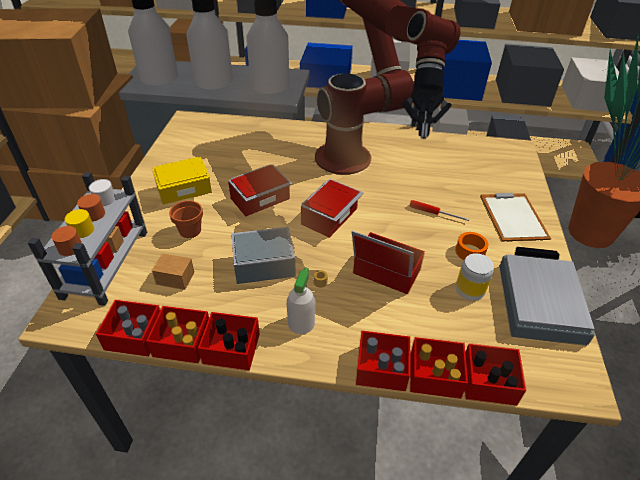

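View pics/f2.png

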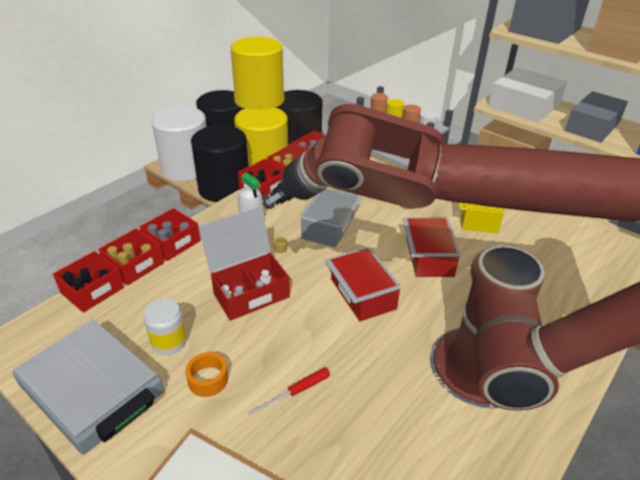

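The grey lid is flat shut at scene (264,252). The red lid is leaning back open at scene (388,258) and side (235,240). The arm is clear, and everything else appears to be in its place.

Run:
```python
from station import ctrl
import cv2,numpy as np
a=cv2.imread('pics/scene0.png');b=cv2.imread('pics/f1.png')
d=cv2.absdiff(a,b).max(2)
for n,(x,y) in dict(coupling=(320,279),spray=(301,310),tin=(475,277),tape=(472,245),carton=(173,271),redwall=(385,280),greywall=(265,268),pot=(187,219),driver=(438,211)).items(): print(n,int((d[y-8:y+8,x-10:x+10]>40).sum()))
print(ctrl.finish_job())
```

```text
coupling 51
spray 0
tin 0
tape 0
carton 0
redwall 0
greywall 40
pot 45
driver 0
the job is handed in; nothing more can be done
None
```

I shut the grey case by pushing its raised lid over from behind with the closed fingertips. Then I flipped the red case's lid up by its front lip and past upright, and it fell back open. The job was handed in at about 12 s of the 51 s allowed.

**Final pictures:** The grey lid is flat shut, the red lid is leaning back open on its own, and the arm is well clear of both. At the readings I took, contact forces stayed under about 2 N.

**Before/after picture check:** The sprayer, tin, tape, carton, screwdriver and the red case's wall showed no change. Small differences showed near the coupling (51 pixels), the flowerpot (45) and the grey case's back wall (40). I put these down to moved shadows, since all three look in place by eye and the arm touched neither the coupling nor the pot. I did not re-measure any of them.

**Joint range:** The last joint came to 3.134 rad against its 3.14 limit during the approach to the red case. I turned the tool to relieve it before going on; it did not read past the limit.

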